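# Test the trip unit, then peel the cover tray and show it to the camera

### The job

Get the tray station going: press the yellow test button so that the static eliminator's red trip lever drops, then lift the lever back up until it stays, armed. Then take the white cover tray, which clings to the loaded black tray beneath, by its blue pull-tab and peel it off with that corner first, while the opposite corner still lies on the stack, so that the loaded tray stays in its place. Finish while holding the cover still and about level, centred over the green camera's window and roughly 10 cm above it; do not let go or put it down, and leave everything else where it is.

Things in the scene. Friction and masses are not known exactly. Their poses are not given: they have to be found in the camera images.
- test_top (a point): Centre of the top of the yellow test button (26 mm across, moves straight down) on the trip unit, a fixed grey box 100 (x) x 160 (y) x 50 mm high. It stands 10 mm proud, 60 mm above the table. Axes: the box's own x, y; z up.
- test_button (a joint): Travel of the test button in m: 0 out, 0.006 fully in; about 5 N, springs back by itself. From about 0.004 it trips the lever; press it fully.
- lever_grip (a point): Centre of the red cross-bar (18 mm thick, 36 long along the box's y) ending the trip lever, a 10 mm bar 60 mm long from pivot to here. The pivot lies 40 mm above the table, 84 mm from the button towards the box's +y, level with it in the box's x. This point is 99 mm above the table with the lever up, 88 dropped. Axes turn with the lever.
- trip_lever (a joint): Lever angle, rad. 0 = up, armed: leans 0.2 past upright towards the box's +x against a firm stop and stays by its weight. 0.85 = dropped: leans 0.65 from upright towards the box's -x. Moves almost freely and falls to either side of upright. Pushing the bar towards the box's +x while rising along its arc lifts it.
- cover_center (a point): White formed cover tray, top of the nested stack: 160 (x) x 120 (y) mm, rim 10 high, 0.07 to 0.12 kg. This point: its centre, level with the rim's underside (60 mm above the table at the start); its pockets reach 8 mm lower into the next tray. Clings with some 4 N on each long side, 45 mm from centre towards +x, over the first 6 mm of lift. z up.
- cover_tab (a point): Middle of the part above the rim of the blue upright pull-tab at the cover's -x +y corner, at (-88.8, 66.6, 22) mm from cover_center; the tab rises 12 mm higher. It is 12 mm thick, 28 long along the diagonal (-0.8, 0.6), just outside the corner: fingers pass on either side and close across the diagonal. Axes as the cover's.
- cover_far (a point): The cover's opposite corner (+x -y), underside of the rim, at (80, -60, 0) mm from cover_center. Axes as the cover's.
- loaded_tray: Black tray under the cover, also 160 x 120 mm, holding brass bushings, about 0.6 kg, loose: it can come along if the cover is lifted off level. Origin: centre of its rim's underside, 50 mm above the table. Axes as the cover's at the start.
- stack: The fixed rest of the stack: more black trays on an aluminium plate 210 x 170 x 12 mm on the table. Origin: centre of the plate's underside, on the table. Axes as the trays'.
- window (a point): Centre of the glass window on top of the inspection camera, a green box 100 x 100 mm, 46 mm high to this point, fixed to the table; the camera looks straight up. z is up.
- jar: Bystander: glass jar with a steel cap, 60 mm across, 75 tall. Origin: underside centre.
- tub: Bystander: blue open tub, 70 mm across, 75 tall. Origin: underside centre.
- cap: Bystander: white turned plastic cap, 66 mm across, 55 tall. Origin: underside centre.
- driver: Bystander: orange-handled screwdriver lying down, 160 mm long. Origin: underside centre (on the table, below the middle of its length).
- bushing: Bystander: loose brass bushing, 44 mm across, 25 tall. Origin: underside centre.
- gauge_block: Bystander: steel block, 50 x 70 x 40 mm. Origin: underside centre.

How it is judged:
On the way, in this order (a step that is already met when the one before it is completed fails the run):
1. the test button is pressed (value of joint test_button above 0.003 m).
2. the trip lever has dropped (value of joint trip_lever above 0.75 rad), for 0.1 s.
3. the lever is lifted back up (value of joint trip_lever below 0.06 rad), for 0.2 s.
4. the cover is peeled at the tab's corner: tilted by over 0.07 rad, the tab 12 mm up, while the opposite corner is still within 10 mm of its seat (angle between cover_center's own z axis and vertical above 0.07 rad and z of cover_tab in the frame of stack above 0.094 m and z of cover_far in the frame of stack below 0.07 m), for 0.1 s.
At the end, for the whole second after the job is handed in: The gripper holds the cover still, its centre within 35 mm sideways of the window's centre and 60 to 170 mm above it, tilted less than 0.25 rad, clear of the stack; the trip lever is up (below 0.06 rad) and the button out; the loaded tray is within 12 mm of where it was and flat (horizontal distance between cover_center and window below 0.035 m and z of cover_center in the frame of window between 0.06 and 0.17 m and angle between cover_center's own z axis and vertical below 0.25 rad and contact force between cover and the fingers above 1 N and linear speed of cover below 0.05 m/s and contact force between cover and loaded_tray below 0.1 N and value of joint trip_lever below 0.06 rad and value of joint test_button below 0.001 m and distance of loaded_tray from where it was at the start of the episode below 0.012 m and angle between loaded_tray's own z axis and vertical below 0.05 rad); the arm keeps its last pose, push and grip.
It fails at once if the loaded tray is lifted or shifted by over 20 mm (distance of loaded_tray from where it was at the start of the episode above 0.02 m).
It fails at once if a bystander is moved by over 30 mm (distance of any of jar, tub, cap, driver, bushing, gauge_block from where it was at the start of the episode above 0.03 m).
It also fails if it takes over 70 s, if anything falls off the work surface, if the arm or the gripper's body presses on something with over 40 N, if the wrist force passes 120 N, or if a joint passes its speed limit or range.

### The arm

A 6-joint arm with a two-finger parallel gripper is mounted at the origin on the work surface. World frame = base frame: x ahead of the robot, y to its left, z up, the work surface at z = 0. Lengths are in m, angles in rad, forces in N, time in s.
With the tool pointing down it reaches from about 0.35 to 0.925 m from the base axis. Payload 6.4 kg.
Tool frame: the origin (TCP) lies at the very end of the fingers, on their centre line; the grasp point (between the pads) lies behind it (env.grip_depth is the z of the grasp point in the tool frame, in m); z points along the fingers, y is the direction in which the jaws open and shut (so a half turn about z gives the same grasp; the last joint's range is limited). The gripper opens to 94 mm and grips with 3 to 60 N. Pads are 16 mm wide; open, the fingers measure 119 mm over their backs; the gripper's body (75 mm by 177 mm) begins 78 mm behind the grasp point.
Start: joints at [1.143, 0.245, 1.558, -0, 1.339, -0.174], TCP at [0.163, 0.629, 0.205] pointing down, gripper open.
Joint ranges: [-3.13, 3.13], [-1.02, 2.26], [0.13, 2.54], [-0.95, 4.09], [0.21, 2.88], [-2.74, 2.74]. Speed limits (rad/s): [2.57, 2.57, 3.14, 3.14, 3.14, 3.14].

### API

Orientations are given as a unit quaternion [w, x, y, z].
In Python, from plant import sensors, get_image, camera_model, env, nets gives the robot as it stands.
- The arm moves only by the tool step_arm, never from a script. Its argument "steps" is a list that holds one entry, the list of rows, each a list of 7 numbers: the finger opening in m, from 0 to 0.094, then the shift along the tool's x, y, z in m, then the turn, a rotation vector about the tool's x, y, z in rad. A call has 1 to 5 rows; each row is the pose to reach, as a shift and turn from the pose commanded when the call began, along the tool's axes at that moment; what a row does not reach only later rows make up. A row lasts 1/10 s, in which the tool goes at most 50 mm and 8.59 degrees, less where a joint would pass 70% of its speed; a pose out of reach is approached as far as the arm can. A call with a gripper value outside its range is refused whole. The fingers move at their own pace and stop on an object; "force" is the grip in N (left out, the last holds). Time passes only in rows, so rows that repeat a pose let the fingers close. It gives the time, the measured TCP pose, the force and the opening at its end, in the units of the state.
- sensors.get_obs(): the state, without advancing time (a new reading comes with each control period).
- get_image(name): name is "scene" or "side" or "wrist"; returns (picture, depth): 420x560x3 uint8, red, green, blue; 420x560 float32, m along the optical axis (not along the pixel's ray), 0 where there is no reading.
- camera_model(name): a dict with "camera_matrix" (3x3 intrinsics, pixels), "R" (3x3) and "t" (3): a world point X has camera coordinates R X + t. Camera axes: x right, y down, z forward; pixel columns grow to the right and rows downward; lengths in m; the calibration is good to about 2 mm. The wrist camera is an equidistant fisheye: a pixel r from the principal point sees the ray r / f radians off the axis. A picture is of the moment at which its call begins: read the wrist's pose just before it. camera_model takes no time and is no camera call; for the wrist camera it gives the pose at the moment of the call.
- env.finish_job(): hands the job in, once; it reports no verdict.
Trained networks look in the newest picture that a camera, given by its name, has taken for a name from the list of things; names that differ only in an ending like _2 or _b are one class to them, and where a whole thing is asked for, a point or a joint stands for the part that bears it (a point fixed in the world has none). Each returns a list of dicts, best first, with "confidence" (0 to 1); they miss things now and then, are a little off and sometimes report something else, mostly with a low value. They report only what shows in the picture. A call takes as long as a camera call.
- nets.search_frame(thing, camera): "point" ([x, y, z] in m, in world coordinates, good to about 4 mm: the middle of the surface that is visible of it).
- nets.spot_point(thing, camera): "point" ([x, y, z] in m, in world coordinates, good to about 4 mm: a listed point, or the origin of a listed thing).
The state is a dict: "clock": time; "q": joint angles; "joint_vel": joint speeds; "tau": joint torques, N m; "position": TCP position; "orientation": TCP orientation; "ft_force": force on the tool from outside, world axes, zero at the start; "moment": the same for the moment, N m; "grip_width": opening from 0.0 (shut) to 1.0 (fully open).
Only numpy, scipy, OpenCV 4.12 (cv2) and the standard library are available. Lean on these libraries where they do the work, as an engineer would, in place of code of your own. Each camera call takes 0.05 s, during which the arm holds its last target. There are 200 camera calls.

## Working session

There is one attempt and no reset: what is moved stays moved. The work goes in short steps, Python scripts to look and compute and a tool call to move; the robot and the scene stay as the last step left them, time stands still between calls to the robot, and variables do not carry over. Pictures are saved under pics/ and viewed, about 8 in all and at most 12, crops included, and the job is handed in when it is done.

Besides the shell and the picture viewer there is one more tool, called as name(argument=value, ...) on one line, values as JSON. step_arm: Moves the arm, as the interface text tells. Its arguments: {"type":"object","properties":{"steps":{"type":"array"},"force":{"type":"number"}},"required":["steps"]}

```bash
mkdir -p pics; ls
python3 - <<'E'
from plant import sensors,get_image,camera_model,env,nets
import cv2,numpy as np
ims=[]
for c in ["scene","side"]:
    im,d=get_image(c); cv2.imwrite(f"pics/{c}0.png",im[:,:,::-1])
    for t in ["test_top","lever_grip","cover_center","cover_tab","cover_far","window","loaded_tray","stack","jar","tub","cap","driver","bushing","gauge_block"]:
        r=nets.spot_point(t,c)
        print(c,t,[(np.round(x["point"],3).tolist(),round(x["confidence"],2)) for x in r[:2]])
o=sensors.get_obs();print(o, env.grip_depth)
E
```

```text
pics
scene test_top [([0.556, 0.202, 0.059], 0.36)]
scene lever_grip []
scene cover_center [([0.519, -0.233, 0.062], 0.94)]
scene cover_tab [([0.444, -0.151, 0.079], 0.86)]
scene cover_far [([0.588, -0.311, 0.06], 0.61)]
scene window [([0.644, -0.01, 0.044], 0.74), ([0.52, -0.242, 0.004], 0.51)]
scene loaded_tray [([0.52, -0.238, 0.049], 0.56)]
scene stack [([0.521, -0.239, 0.002], 0.66), ([0.568, 0.282, 0.101], 0.3)]
scene jar [([0.759, -0.167, 0.001], 0.65)]
scene tub [([0.756, 0.174, 0.002], 0.85)]
scene cap [([0.754, -0.024, -0.001], 0.81)]
scene driver [([0.413, -0.015, -0.001], 0.72)]
scene bushing [([0.433, -0.433, -0.001], 0.69)]
scene gauge_block [([0.62, 0.431, 0.003], 0.9), ([0.414, -0.018, -0.0], 0.54)]
side test_top [([0.56, 0.201, 0.058], 0.6)]
side lever_grip [([0.566, 0.286, 0.103], 0.47)]
side cover_center [([0.515, -0.238, 0.058], 0.92), ([0.755, 0.174, 0.002], 0.2)]
side cover_tab [([0.443, -0.159, 0.08], 0.62)]
side cover_far [([0.591, -0.308, 0.058], 0.72), ([0.643, -0.011, 0.043], 0.61)]
side window [([0.646, -0.013, 0.048], 0.63), ([0.753, -0.024, -0.001], 0.18
[... 357 characters left out ...]
]
{'clock': 1.5, 'q': array([ 1.14289688e+00,  2.45107854e-01,  1.55781089e+00, -1.26191685e-05,
        1.33868780e+00, -1.74085501e-01]), 'joint_vel': array([-5.42595139e-05, -8.78873798e-04,  1.06322814e-03,  9.53264499e-04,
       -8.80906123e-04,  5.71572506e-04]), 'tau': array([-1.05425215e-04, -4.15830660e+01, -3.14870203e+01,  6.84787519e-02,
        2.89128721e-02, -1.50677653e-05]), 'position': array([0.16320519, 0.62918528, 0.20544436]), 'orientation': array([ 3.80426071e-06,  1.26565162e-01,  9.91958295e-01, -8.45669741e-06]), 'ft_force': array([-0.17121929,  0.42607138,  0.1755631 ]), 'moment': array([0.01363207, 0.01347211, 0.03453659]), 'grip_width': 1.003726646846689} -0.0188
```

View pics/scene0.png

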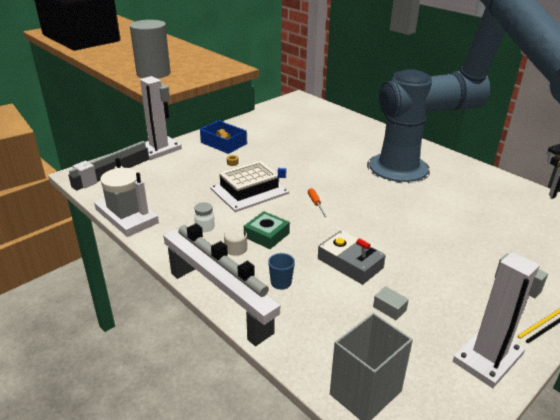

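View pics/side0.png

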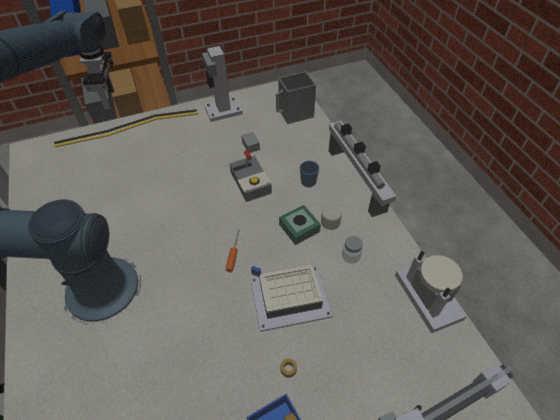

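The scene view shows the yellow button at (340,241) and the red bar at (364,243). The side view shows the button at (255,181), the bar at (248,154), the blue tab at (256,271) and the stack at about (290,295). The network points fit both views.

```bash
cat > h.py <<'E'
from plant import sensors,get_image,camera_model,env,nets
import cv2,numpy as np
from scipy.spatial.transform import Rotation as Ro
def rot(q): return Ro.from_quat([q[1],q[2],q[3],q[0]])
def down(yaw): # tool y axis along world angle yaw, z down
    y=np.array([np.cos(yaw),np.sin(yaw),0]);z=np.array([0,0,-1.]);return Ro.from_matrix(np.c_[np.cross(y,z),y,z])
def delta(p,R=None):
    o=sensors.get_obs();R0=rot(o["orientation"]);R=R or R0
    print("now",o["clock"],np.round(o["position"],4),"->",np.round(p,4),"shift",np.round(R0.inv().apply(np.array(p)-o["position"]),4),"turn",np.round((R0.inv()*R).as_rotvec(),4))
def cloud(c):
    im,d=get_image(c);m=camera_model(c);K=np.array(m["camera_matrix"]);R=np.array(m["R"]);t=np.array(m["t"])
    v,u=np.mgrid[:d.shape[0],:d.shape[1]]
    if c=="wrist":
        x=(u-K[0,2])/K[0,0];y=(v-K[1,2])/K[1,1];r=np.hypot(x,y)+1e-9;s=np.tan(np.minimum(r,1.4))/r;X=np.dstack([x*s*d,y*s*d,d])
    else: X=np.dstack([(u-K[0,2])/K[0,0]*d,(v-K[1,2])/K[1,1]*d,d])
    W=(X.reshape(-1,3)-t)@R;W[d.ravel()<=0]=np.nan
    return im,W.reshape(X.shape)
def top(W,c,r,z0,z1):
    P=W.reshape(-1,3);P=P[np.isfinite(P[:,0])];P=P[(np.hypot(P[:,0]-c[0],P[:,1]-c[1])<r)&(P[:,2]>z0)&(P[:,2]<z1)];return P
def rect(P):
    (c,s,a)=cv2.minAreaRect((P[:,:2]*1000).astype(np.float32));return np.round(c,1),np.round(s,1),round(a,1),len(P)
def colour(im,W,lo,hi,c,r,z0=.0,z1=.2):
    m=cv2.inRange(cv2.cvtColor(im,cv2.COLOR_RGB2HSV),lo,hi).ravel()>0
    P=W.reshape(-1,3)[m];return top(P,c,r,z0,z1)
E
python3 - <<'E'
from h import *
for c in ["scene","side"]:
    im,W=cloud(c)
    print(c,"box",rect(top(W,(.56,.24),.12,.042,.055)))
    print("plate+",rect(top(W,(.52,-.238),.16,.006,.07)),"cover",rect(top(W,(.52,-.238),.11,.058,.075)))
    for n,a in dict(yel=((20,120,80),(35,255,255),(.56,.2),.05,.04),red=((0,150,80),(6,255,255),(.56,.28),.08,.06),blue=((100,150,50),(125,255,255),(.444,-.155),.05,.03)).items():
        P=colour(im,W,*a[:4],a[4]);print(n,len(P),P.mean(0).round(4),P.min(0).round(3),P.max(0).round(3))
delta([.56,.24,.25],down(np.deg2rad(90)))
E
```

```text
scene box (array([556.9, 248. ]), array([109.3, 164.2]), 2.8, 1216)
plate+ (array([ 529.7, -221.6]), array([275.5, 311.4]), 49.9, 2171) cover (array([ 519.2, -232.9]), array([131.5, 166.9]), 80.5, 908)
yel 57 [0.5621 0.2063 0.0597] [0.548 0.186 0.053] [0.576 0.218 0.065]
red 78 [0.5709 0.2921 0.1042] [0.562 0.271 0.088] [0.578 0.309 0.112]
blue 50 [ 0.4469 -0.1533  0.0822] [ 0.437 -0.163  0.066] [ 0.457 -0.143  0.098]
side box (array([555.4, 242.8]), array([103. , 169.5]), 3.4, 881)
plate+ (array([ 523. , -235.2]), array([256.7, 285.3]), 72.0, 3607) cover (array([ 513.8, -237.7]), array([123.7, 167.7]), 81.3, 1312)
yel 35 [0.5578 0.2006 0.0593] [0.546 0.19  0.049] [0.57  0.22  0.063]
red 24 [0.5637 0.2868 0.1053] [0.559 0.271 0.1  ] [0.57  0.304 0.109]
blue 11 [ 0.4423 -0.1601  0.0935] [ 0.433 -0.167  0.09 ] [ 0.451 -0.154  0.099]
now 1.6 [0.1632 0.6292 0.2055] -> [0.56 0.24 0.25] shift [-0.4818 -0.2771 -0.0445] turn [ 0.      0.     -0.2538]
```

step_arm(steps=[[[0.0, -0.04, -0.023, -0.01, 0, 0, -0.06], [0.0, -0.08, -0.046, -0.02, 0, 0, -0.12], [0.0, -0.12, -0.069, -0.03, 0, 0, -0.18], [0.0, -0.16, -0.092, -0.04, 0, 0, -0.24], [0.0, -0.2, -0.115, -0.0445, 0, 0, -0.306]]], force=20)

```text
clock: 2.1
position: [0.3293, 0.4666, 0.2513]
orientation: [0.001, -0.028, 1.0, 0.001]
ft_force: [1.2, 1.0, 0.2]
grip_width: 0.611
```

Run:
```python
from h import *
delta([.56,.24,.25],down(np.deg2rad(93)))
```

```text
now 2.1 [0.3293 0.4666 0.2513] -> [0.56 0.24 0.25] shift [-0.2179 -0.239   0.0013] turn [0.0014 0.0016 0.0028]
```

step_arm(steps=[[[0.0, -0.035, -0.038, 0, 0, 0, 0], [0.0, -0.07, -0.076, 0, 0, 0, 0], [0.0, -0.105, -0.114, 0, 0, 0, 0], [0.0, -0.14, -0.152, 0, 0, 0, 0], [0.0, -0.17, -0.187, 0, 0, 0, 0]]])

```text
clock: 2.6
position: [0.5068, 0.2901, 0.2503]
orientation: [0.0, -0.026, 1.0, 0.0]
ft_force: [0.5, 1.2, 0.1]
grip_width: 0.184
```

step_arm(steps=[[[0.0, -0.024, -0.026, 0, 0, 0, 0], [0.0, -0.04, -0.043, 0, 0, 0, 0], [0.0, -0.042, -0.045, 0, 0, 0, 0]]])

```text
clock: 2.9
position: [0.5515, 0.2469, 0.2498]
orientation: [0.0, -0.024, 1.0, -0.0]
ft_force: [-0.8, 0.8, -0.5]
grip_width: 0.007
```

Run:
```python
from h import *
im,W=cloud("wrist"); cv2.imwrite("pics/w1.png",im[:,:,::-1])
for t in ["test_top","lever_grip"]:
    print(t,[(np.round(x["point"],4).tolist(),round(x["confidence"],2)) for x in nets.spot_point(t,"wrist")[:2]])
print("box",rect(top(W,(.56,.24),.12,.042,.055)))
for n,a in dict(yel=((20,120,80),(35,255,255),(.56,.2),.05,.04),red=((0,150,80),(6,255,255),(.56,.28),.08,.06)).items():
    P=colour(im,W,*a[:4],a[4]);print(n,len(P),P.mean(0).round(4),P.min(0).round(4),P.max(0).round(4))
delta([.5585,.202,.09],down(np.deg2rad(93)))
```

```text
test_top []
lever_grip [([0.5665, 0.2901, 0.0968], 0.86)]
box (array([556.3, 244.9]), array([102.7, 160.7]), 3.0, 9538)
yel 342 [0.5582 0.2033 0.06  ] [0.5463 0.1912 0.0543] [0.5722 0.2152 0.0624]
red 450 [0.5642 0.2876 0.1064] [0.5568 0.2709 0.1023] [0.5734 0.3056 0.1096]
now 3.05 [0.5494 0.2495 0.2499] -> [0.5585 0.202  0.09  ] shift [-0.0067 -0.0479  0.1599] turn [ 0.0003 -0.0004  0.    ]
```

View pics/w1.png

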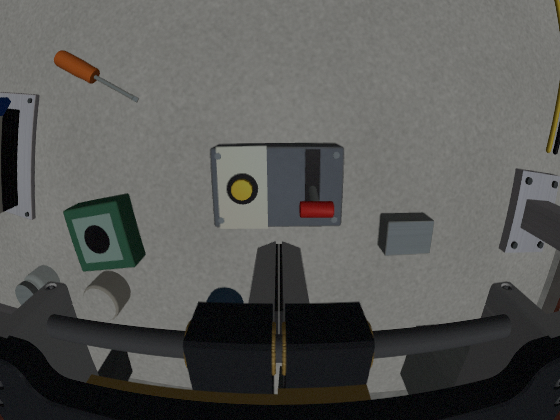

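The wrist picture shows the button at (242,189) and the red bar at (317,210). Measured, the button is at (0.5585, 0.203, 0.060), the box yaw is 3.0°, and the bar top is at about z = 0.107. All of these agree with the text.

step_arm(steps=[[[0.0, -0.003, -0.023, 0.04, 0, 0, 0], [0.0, -0.0067, -0.047, 0.08, 0, 0, 0], [0.0, -0.0067, -0.047, 0.125, 0, 0, 0], [0.0, -0.0067, -0.047, 0.165, 0, 0, 0], [0.0, -0.0067, -0.047, 0.18, 0, 0, 0]]])

```text
clock: 3.55
position: [0.5551, 0.203, 0.0657]
orientation: [-0.004, -0.027, 1.0, -0.0]
ft_force: [0.1, -0.8, 0.3]
grip_width: 0.008
```

Run:
```python
from h import *
delta([.5585,.203,.0535],down(np.deg2rad(93)))
```

```text
now 3.55 [0.5551 0.203  0.0657] -> [0.5585 0.203  0.0535] shift [-0.0035 -0.0002  0.0121] turn [-0.0006 -0.0074  0.0014]
```

step_arm(steps=[[[0.0, -0.002, 0, 0.006, 0, 0, 0], [0.0, -0.002, 0, 0.011, 0, 0, 0], [0.0, -0.002, 0, 0.015, 0, 0, 0], [0.0, -0.002, 0, 0.0165, 0, 0, 0], [0.0, -0.002, 0, 0.0165, 0, 0, 0]]])

```text
clock: 4.05
position: [0.5624, 0.2033, 0.0553]
orientation: [0.002, -0.026, 1.0, 0.001]
ft_force: [-0.3, 3.0, 3.9]
grip_width: 0.009
```

step_arm(steps=[[[0.0, 0.003, 0, 0.0015, 0, 0, 0], [0.0, 0.003, 0, 0.003, 0, 0, 0], [0.0, 0.003, 0, 0.003, 0, 0, 0]]])

```text
clock: 4.35
position: [0.5608, 0.2027, 0.0539]
orientation: [0.003, -0.026, 1.0, 0.0]
ft_force: [-0.5, 1.1, 13.2]
grip_width: 0.005
```

Run:
```python
from h import *
im,W=cloud("side")
P=colour(im,W,(0,150,80),(6,255,255),(.56,.28),.08,.06);print(len(P),P.mean(0).round(4),P.min(0).round(4),P.max(0).round(4))
im,W=cloud("scene")
P=colour(im,W,(0,150,80),(6,255,255),(.56,.28),.08,.06);print(len(P),P.mean(0).round(4),P.min(0).round(4),P.max(0).round(4))
o=sensors.get_obs();print(o["position"],o["ft_force"])
```

```text
28 [0.5157 0.2827 0.0941] [0.5092 0.2663 0.0872] [0.5227 0.3005 0.0967]
65 [0.5231 0.2893 0.094 ] [0.5144 0.2696 0.0871] [0.5296 0.3057 0.0994]
[0.56078979 0.20273068 0.05394991] [ 0.23498173  1.79150364 13.3180664 ]
```

The lever has dropped: the bar is at about (0.519, 0.286), where the geometry puts it. Next I lift off and go round to the bar's −x side.

step_arm(steps=[[[0.0, 0, 0, -0.04, 0, 0, 0], [0.0, 0, 0, -0.085, 0, 0, 0], [0.0, 0.035, 0.03, -0.085, 0, 0, 0], [0.0, 0.0705, 0.062, -0.085, 0, 0, 0], [0.0, 0.0705, 0.0844, -0.085, 0, 0, 0]]])

```text
clock: 4.95
position: [0.4787, 0.2834, 0.1343]
orientation: [-0.002, -0.027, 1.0, -0.001]
ft_force: [0.6, 0.9, 0.4]
grip_width: 0.003
```

step_arm(steps=[[[0.0, 0, 0, 0.0, 0, 0, 0], [0.0, 0, 0, 0.03, 0, 0, 0], [0.0, 0, 0, 0.06, 0, 0, 0], [0.0, 0, 0, 0.062, 0, 0, 0], [0.0, 0, 0, 0.062, 0, 0, 0]]])

```text
clock: 5.45
position: [0.483, 0.282, 0.0729]
orientation: [-0.001, -0.026, 1.0, -0.001]
ft_force: [0.3, 0.1, 0.7]
grip_width: 0.005
```

Run:
```python
from h import *
delta([.554-.006,.2869-.0003,.075],down(np.deg2rad(93)))
```

```text
now 5.45 [0.483  0.282  0.0729] -> [0.548  0.2866 0.075 ] shift [-0.0652  0.0013 -0.0022] turn [-0.001  -0.0019 -0.0009]
```

step_arm(steps=[[[0.0, -0.012, 0, 0, 0, 0, 0], [0.0, -0.022, 0, -0.002, 0, 0, 0], [0.0, -0.032, 0, -0.002, 0, 0, 0], [0.0, -0.042, 0, -0.002, 0, 0, 0], [0.0, -0.05, 0, -0.002, 0, 0, 0]]])

```text
clock: 5.95
position: [0.5346, 0.2856, 0.0759]
orientation: [0.001, -0.026, 1.0, 0.0]
ft_force: [0.1, 0.6, 0.1]
grip_width: 0.005
```

step_arm(steps=[[[0.0, -0.005, 0, 0, 0, 0, 0], [0.0, -0.01, 0, 0, 0, 0, 0], [0.0, -0.014, 0, 0, 0, 0, 0], [0.0, -0.014, 0, 0, 0, 0, 0], [0.0, -0.014, 0, 0, 0, 0, 0]]])

```text
clock: 6.45
position: [0.5469, 0.2863, 0.0753]
orientation: [-0.0, -0.026, 1.0, -0.0]
ft_force: [0.0, 0.4, -0.5]
grip_width: 0.005
```

Run:
```python
from h import *
for c in ("side","scene"):
    im,W=cloud(c)
    P=colour(im,W,(0,150,80),(6,255,255),(.56,.28),.08,.06);print(len(P),P.mean(0).round(4),P.min(0).round(4),P.max(0).round(4))
o=sensors.get_obs();print(o["position"],o["ft_force"])
```

```text
3 [0.5633 0.2697 0.1051] [0.5589 0.2647 0.1011] [0.5681 0.2726 0.1112]
84 [0.5705 0.2929 0.1049] [0.5607 0.2725 0.0883] [0.5783 0.3085 0.1125]
[0.54689755 0.28635252 0.07544204] [-0.15260338 -0.11092481  0.14687607]
```

The bar is back where it was at the start, so the lever is armed. I retreat, rise and go to the tray.

step_arm(steps=[[[0.0, 0.02, 0, 0, 0, 0, 0], [0.0, 0.03, 0, -0.02, 0, 0, 0], [0.02, 0.03, 0, -0.06, 0, 0, 0], [0.05, 0.03, -0.02, -0.1, 0, 0, 0], [0.05, 0.03, -0.06, -0.12, 0, 0, 0]]])

```text
clock: 7.05
position: [0.5215, 0.2261, 0.1998]
orientation: [0.003, -0.028, 1.0, 0.001]
ft_force: [0.0, -0.9, 0.3]
grip_width: 0.224
```

Run:
```python
from h import *
delta([.486,-.199,.2],down(np.deg2rad(43.8)))
```

```text
now 7.05 [0.5215 0.2261 0.1998] -> [ 0.486 -0.199  0.2  ] shift [ 0.0593 -0.4225 -0.0011] turn [0.004  0.0054 0.8623]
```

step_arm(steps=[[[0.05, 0.006, -0.045, 0, 0, 0, 0.1], [0.05, 0.012, -0.09, 0, 0, 0, 0.2], [0.05, 0.018, -0.135, 0, 0, 0, 0.3], [0.05, 0.025, -0.18, 0, 0, 0, 0.4], [0.05, 0.031, -0.225, 0, 0, 0, 0.5]]])

```text
clock: 7.55
position: [0.5004, -0.003, 0.1957]
orientation: [0.0, 0.224, 0.975, -0.0]
ft_force: [0.8, -0.9, -0.1]
grip_width: 0.535
```

Run:
```python
from h import *
delta([.486,-.199,.2],down(np.deg2rad(43.8)))
```

```text
now 7.55 [ 0.5004 -0.003   0.1957] -> [ 0.486 -0.199  0.2  ] shift [-0.0725 -0.1826 -0.0042] turn [3.000e-04 8.000e-04 3.549e-01]
```

step_arm(steps=[[[0.05, -0.016, -0.04, 0, 0, 0, 0.1], [0.05, -0.032, -0.08, 0, 0, 0, 0.2], [0.05, -0.048, -0.12, -0.002, 0, 0, 0.3], [0.05, -0.062, -0.156, -0.004, 0, 0, 0.355], [0.05, -0.068, -0.172, -0.004, 0, 0, 0.355]]])

```text
clock: 8.05
position: [0.4875, -0.1887, 0.2]
orientation: [0.001, 0.392, 0.92, -0.0]
ft_force: [0.6, 0.5, -0.2]
grip_width: 0.532
```

Run:
```python
from h import *
im,W=cloud("wrist"); cv2.imwrite("pics/w2.png",im[:,:,::-1])
for t in ["cover_tab","cover_center","window","loaded_tray"]:
    print(t,[(np.round(x["point"],4).tolist(),round(x["confidence"],2)) for x in nets.spot_point(t,"wrist")[:2]])
print("cover",rect(top(W,(.518,-.236),.12,.058,.075)))
P=colour(im,W,(100,150,50),(125,255,255),(.444,-.155),.05,.03);print(len(P),P.mean(0).round(4),P.min(0).round(4),P.max(0).round(4),rect(P),rect(P[P[:,2]>.089]))
delta([.4445,-.156,.12],down(np.deg2rad(43.8)))
```

```text
cover_tab [([0.4433, -0.1571, 0.083], 0.85)]
cover_center [([0.5183, -0.2347, 0.0636], 0.8)]
window [([0.6438, -0.0093, 0.0467], 0.67), ([0.754, -0.0234, -0.0021], 0.5)]
loaded_tray []
cover (array([ 513.3, -228.5]), array([138. , 174.5]), 80.8, 7821)
395 [ 0.4428 -0.1593  0.0938] [ 0.4309 -0.1722  0.0917] [ 0.4552 -0.1466  0.0958] (array([ 442.7, -159.4]), array([10.7, 26.9]), 43.4, 395) (array([ 442.7, -159.4]), array([10.7, 26.9]), 43.4, 395)
now 8.3 [ 0.4879 -0.1845  0.1992] -> [ 0.4445 -0.156   0.12  ] shift [ 0.0506 -0.0113  0.0792] turn [ 0.0003 -0.0008  0.0053]
```

View pics/w2.png

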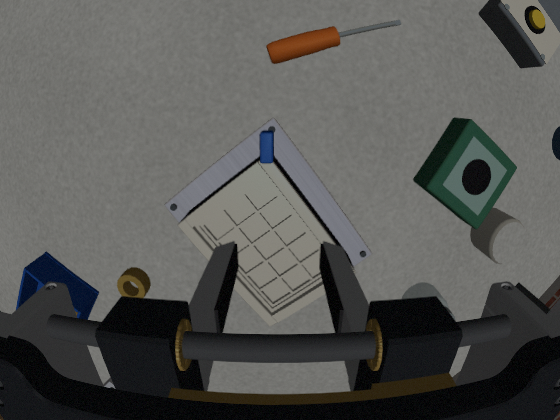

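The tab top is at pixel (267,147). It measures 10.7 × 26.9 mm at 43.4°, centred at (0.443, −0.159) with its top at z = 0.094, as expected. I go down over it.

step_arm(steps=[[[0.05, 0.025, -0.008, 0.02, 0, 0, 0.005], [0.05, 0.0495, -0.0148, 0.05, 0, 0, 0.005], [0.05, 0.0495, -0.0148, 0.079, 0, 0, 0.005], [0.05, 0.0495, -0.0148, 0.079, 0, 0, 0.005], [0.05, 0.0495, -0.0148, 0.079, 0, 0, 0.005]]])

```text
clock: 8.8
position: [0.4432, -0.1597, 0.121]
orientation: [-0.0, 0.392, 0.92, 0.0]
ft_force: [0.2, -0.3, 0.1]
grip_width: 0.529
```

Run:
```python
from h import *
im,W=cloud("side")
delta([.443,-.159,.062],down(np.deg2rad(43.6)))
```

```text
now 8.85 [ 0.444  -0.1605  0.122 ] -> [ 0.443 -0.159  0.062] shift [0.0019 0.0003 0.06  ] turn [0.0005 0.0021 0.0035]
```

step_arm(steps=[[[0.05, 0.001, 0, 0.03, 0, 0, 0], [0.05, 0.001, 0, 0.055, 0, 0, 0], [0.05, 0.001, 0, 0.06, 0, 0, 0], [0.05, 0.001, 0, 0.06, 0, 0, 0], [0.03, 0.001, 0, 0.06, 0, 0, 0]]], force=10)

```text
clock: 9.35
position: [0.4436, -0.1607, 0.0624]
orientation: [0.002, 0.393, 0.92, -0.0]
ft_force: [-0.1, -0.5, 0.7]
grip_width: 0.479
```

step_arm(steps=[[[0.015, 0, 0, 0, 0, 0, 0], [0.0, 0, 0, 0, 0, 0, 0], [0.0, 0, 0, 0, 0, 0, 0], [0.0, 0, 0, 0, 0, 0, 0], [0.0, 0, 0, 0, 0, 0, 0]]], force=10)

```text
clock: 9.85
position: [0.4426, -0.16, 0.0608]
orientation: [0.001, 0.393, 0.92, 0.0]
ft_force: [0.8, 1.1, 0.1]
grip_width: 0.129
```

step_arm(steps=[[[0.0, 0, 0, 0, 0, 0, 0], [0.0, 0, 0, 0, 0, 0, 0], [0.0, 0, 0, 0, 0, 0, 0]]], force=50)

```text
clock: 10.15
position: [0.4427, -0.16, 0.0609]
orientation: [0.001, 0.393, 0.92, 0.0]
ft_force: [2.8, 3.0, 2.7]
grip_width: 0.126
```

Run:
```python
from h import *
o=sensors.get_obs();print(o["position"],o["orientation"],o["ft_force"],o["grip_width"]*94)
im,W=cloud("side");cv2.imwrite("pics/s2.png",cv2.resize(im[220:340,200:360,::-1],None,fx=4,fy=4))
p=o["position"];R0=rot(o["orientation"]);yaw=np.deg2rad(-9.3)
d=np.array([np.cos(np.deg2rad(133.8)),np.sin(np.deg2rad(133.8)),0]);ax=np.cross(d,[0,0,1])
far=np.array([p[0],p[1],.060])-.211*d
for th in (.03,.06,.09,.12,.15):
    Q=Ro.from_rotvec(th*ax); q=far+Q.apply(p-far); print(th,R0.inv().apply(q-p).round(4),(R0.inv()*Q*R0).as_rotvec().round(4))
```

```text
[ 0.44267375 -0.16000105  0.06086035] [5.78927989e-04 3.92858180e-01 9.19598883e-01 9.48507159e-05] [2.81566291 2.96552805 2.66739464] 11.843429582504662
0.03 [-0.0001  0.     -0.0063] [0.   0.03 0.  ]
0.06 [-0.0004  0.     -0.0127] [0.0001 0.06   0.    ]
0.09 [-0.001  0.    -0.019] [0.0001 0.09   0.0001]
0.12 [-0.0016  0.     -0.0253] [1.0e-04 1.2e-01 1.0e-04]
0.15 [-0.0025  0.     -0.0315] [2.0e-04 1.5e-01 1.0e-04]
```

View pics/s2.png

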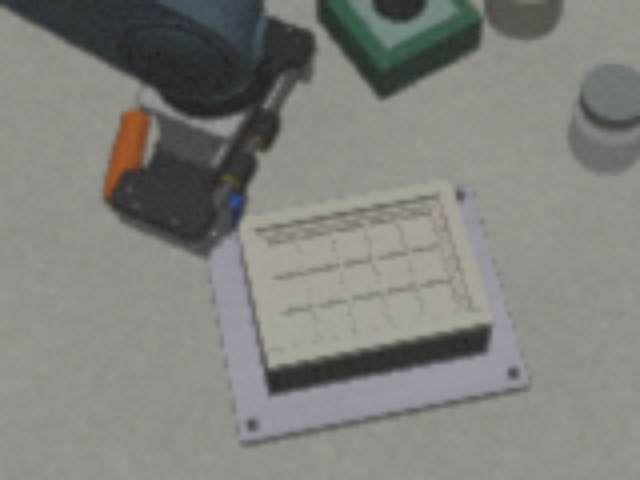

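The tab is gripped, with an 11.8 mm opening; the crop shows it between the fingers at (237,203) and the cover flat. I peel by turning about the far corner.

step_arm(steps=[[[0.0, 0, 0, -0.0032, 0, 0.015, 0], [0.0, 0, 0, -0.0063, 0, 0.03, 0], [0.0, -0.0002, 0, -0.0095, 0, 0.045, 0], [0.0, -0.0004, 0, -0.0127, 0, 0.06, 0], [0.0, -0.0007, 0, -0.0158, 0, 0.075, 0]]])

```text
clock: 10.7
position: [0.4425, -0.1605, 0.0763]
orientation: [-0.035, 0.393, 0.919, 0.015]
ft_force: [2.5, -0.6, -2.7]
grip_width: 0.126
```

```bash
cat > peel.py <<'E'
from h import *
import sys
o=sensors.get_obs();p=o["position"];R0=rot(o["orientation"]);print(p.round(4),o["ft_force"].round(1),o["grip_width"]*94)
th0=np.arccos(-R0.as_matrix()[2,2]);print("tilt tool",th0)
for c in ("side","scene"):
    im,W=cloud(c);m=cv2.inRange(cv2.cvtColor(im,cv2.COLOR_RGB2HSV),(12,10,120),(40,110,255)).ravel()>0
    P=top(W.reshape(-1,3)[m],(.518,-.238),.11,.045,.16)
    A=np.c_[P[:,:2]-[.5195,-.2395],np.ones(len(P))];w=np.ones(len(P),bool)
    for _ in range(5): k=np.linalg.lstsq(A[w],P[w,2],rcond=None)[0];w=abs(A@k-P[:,2])<.006
    d=np.array([np.cos(np.deg2rad(133.8)),np.sin(np.deg2rad(133.8))])
    print(c,len(P),w.sum(),"slope along d",k[:2]@d,"across",k[:2]@[-d[1],d[0]],"z centre",k[2],"z far",k[2]-.1*(k[:2]@d))
    # dark tray side
    hs=cv2.cvtColor(im,cv2.COLOR_RGB2HSV)[...,2].ravel();B=top(W.reshape(-1,3)[hs<60],(.518,-.238),.1,.013,.08);print("dark max z",np.percentile(B[:,2],[50,95,99]).round(3),len(B))
cv2.imwrite(sys.argv[1],cv2.resize(get_image("side")[0][220:340,200:360,::-1],None,fx=4,fy=4))
E
python3 peel.py pics/p1.png
```

```text
[ 0.4425 -0.1605  0.0763] [ 2.5 -0.6 -2.7] 11.803503471414029
tilt tool 0.07647603998095082
side 2117 1294 slope along d 0.08113304529670298 across -0.01167743385001098 z centre 0.06405647159535151 z far 0.05594316706568121
dark max z [0.045 0.06  0.062] 279
scene 969 582 slope along d 0.10560452007395373 across -0.07191186987316242 z centre 0.072122157126802 z far 0.06156170511940663
dark max z [0.048 0.067 0.07 ] 622
```

View pics/p1.png

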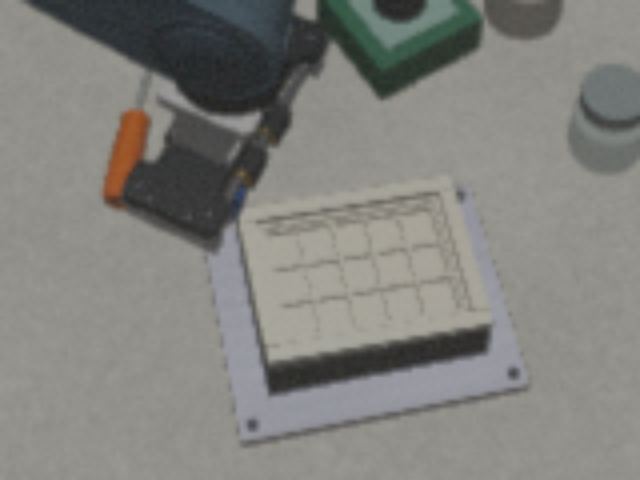

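The crop shows the tab corner rising at (240,205), while the far side still rests on the stack. The slope is about 0.08 and the pull only 2.7 N, so the loaded tray is not following. I continue the same arc.

step_arm(steps=[[[0.0, 0, 0, -0.0032, 0, 0.015, 0], [0.0, 0, 0, -0.0063, 0, 0.03, 0], [0.0, -0.0002, 0, -0.0095, 0, 0.045, 0], [0.0, -0.0004, 0, -0.0127, 0, 0.06, 0], [0.0, -0.0007, 0, -0.0158, 0, 0.075, 0]]])

```text
clock: 11.35
position: [0.4437, -0.1617, 0.0921]
orientation: [-0.07, 0.392, 0.917, 0.03]
ft_force: [2.1, 0.9, -2.8]
grip_width: 0.123
```

```bash
python3 peel.py pics/p2.png
```

```text
[ 0.4437 -0.1617  0.0921] [ 2.1  0.9 -2.8] 11.576416612502406
tilt tool 0.1519729320558877
side 2151 1298 slope along d 0.14948580610261417 across -0.010007844525120463 z centre 0.07129493211310799 z far 0.05634635150284657
dark max z [0.046 0.061 0.064] 274
scene 970 571 slope along d 0.19174270983451752 across -0.07866940883862156 z centre 0.07942629205954893 z far 0.06025202107609717
dark max z [0.048 0.072 0.075] 725
```

View pics/p2.png

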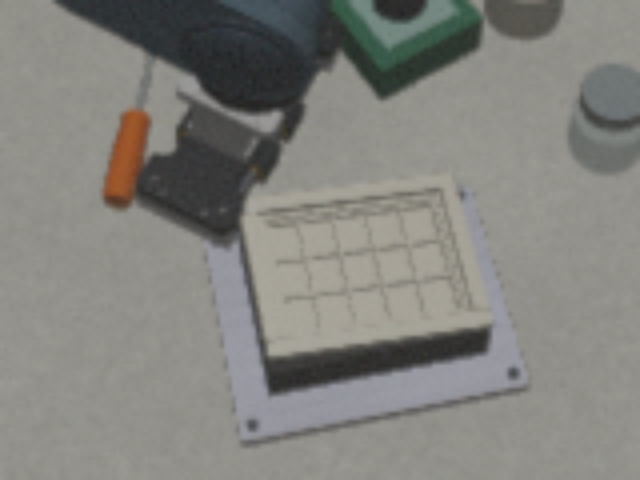

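step_arm(steps=[[[0.0, 0, 0, -0.0032, 0, 0.015, 0], [0.0, 0, 0, -0.0063, 0, 0.03, 0], [0.0, -0.0002, 0, -0.0095, 0, 0.045, 0], [0.0, -0.0003, 0, -0.0116, 0, 0.055, 0], [0.0, -0.0003, 0, -0.0116, 0, 0.055, 0]]])

```text
clock: 12.0
position: [0.4456, -0.1637, 0.1038]
orientation: [-0.094, 0.391, 0.915, 0.04]
ft_force: [1.0, 0.4, -0.3]
grip_width: 0.126
```

step_arm(steps=[[[0.0, 0.0006, 0, -0.003, 0, 0, 0], [0.0, 0.0012, 0, -0.006, 0, 0, 0], [0.0, 0.0018, 0, -0.009, 0, 0, 0], [0.0, 0.0026, 0, -0.013, 0, 0, 0], [0.0, 0.0036, 0, -0.018, 0, 0, 0]]])

```text
clock: 12.5
position: [0.4453, -0.1633, 0.1221]
orientation: [-0.094, 0.391, 0.915, 0.04]
ft_force: [-0.1, 0.0, -1.1]
grip_width: 0.12
```

```bash
python3 peel.py pics/p3.png
```

```text
[ 0.4453 -0.1633  0.1221] [-0.1  0.  -1.1] 11.299964874258542
tilt tool 0.20509690288139235
side 2204 1354 slope along d 0.20696367437580948 across -0.006368773468672317 z centre 0.09562750374625542 z far 0.07493113630867447
dark max z [0.055 0.062 0.065] 500
scene 956 558 slope along d 0.206924178644532 across -0.07992940145941362 z centre 0.10414743962900647 z far 0.08345502176455327
dark max z [0.052 0.064 0.066] 840
```

View pics/p3.png

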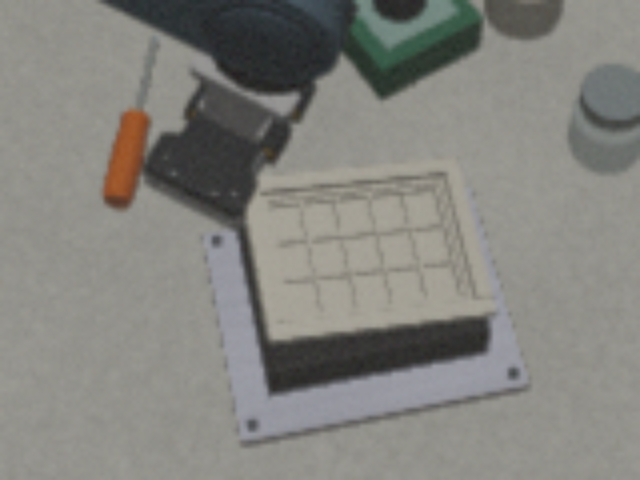

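The cover is free. It hangs with its own weight of 1.1 N, and the black tray is still seated. I raise it further, level it and carry it.

step_arm(steps=[[[0.0, 0.003, 0, -0.015, 0, 0, 0], [0.0, 0.006, 0, -0.03, 0, 0, 0], [0.0, 0.01, 0, -0.05, 0, 0, 0], [0.0, 0.012, 0, -0.06, 0, -0.04, 0], [0.0, 0.012, 0, -0.06, 0, -0.1, 0]]])

```text
clock: 13.15
position: [0.4472, -0.165, 0.1854]
orientation: [-0.045, 0.393, 0.918, 0.02]
ft_force: [0.9, 0.4, -1.5]
grip_width: 0.126
```

step_arm(steps=[[[0.0, 0, 0, 0, 0, -0.04, 0], [0.0, 0, 0, 0, 0, -0.08, 0], [0.0, 0, 0, 0, 0, -0.105, 0], [0.0, 0, 0, 0, 0, -0.105, 0]]])

```text
clock: 13.55
position: [0.4456, -0.1634, 0.1833]
orientation: [0.0, 0.393, 0.92, -0.0]
ft_force: [0.5, -0.1, 0.2]
grip_width: 0.127
```

Run:
```python
from h import *
delta([.5685,.0685,.165],down(np.deg2rad(43.6)))
```

```text
now 13.55 [ 0.4456 -0.1634  0.1833] -> [0.5685 0.0685 0.165 ] shift [0.0825 0.2491 0.0183] turn [0.0001 0.0006 0.0024]
```

Level. I carry it sideways gently.

step_arm(steps=[[[0.0, 0.005, 0.015, 0, 0, 0, 0], [0.0, 0.014, 0.042, 0, 0, 0, 0], [0.0, 0.024, 0.072, 0, 0, 0, 0], [0.0, 0.034, 0.102, 0, 0, 0, 0], [0.0, 0.044, 0.132, 0, 0, 0, 0]]])

```text
clock: 14.05
position: [0.5115, -0.0397, 0.1831]
orientation: [-0.0, 0.393, 0.919, 0.0]
ft_force: [-0.1, -0.0, -0.8]
grip_width: 0.122
```

step_arm(steps=[[[0.0, 0.01, 0.03, 0, 0, 0, 0], [0.0, 0.02, 0.06, 0.005, 0, 0, 0], [0.0, 0.03, 0.09, 0.01, 0, 0, 0], [0.0, 0.036, 0.11, 0.015, 0, 0, 0], [0.0, 0.0385, 0.117, 0.018, 0, 0, 0]]])

```text
clock: 14.55
position: [0.5693, 0.0694, 0.1644]
orientation: [-0.001, 0.392, 0.92, -0.0]
ft_force: [0.9, 0.0, -1.9]
grip_width: 0.124
```

step_arm(steps=[[[0.0, 0, 0, 0.005, 0, 0, 0], [0.0, 0, 0, 0.012, 0, 0, 0], [0.0, 0, 0, 0.015, 0, 0, 0], [0.0, 0, 0, 0.015, 0, 0, 0], [0.0, 0, 0, 0.015, 0, 0, 0]]])

```text
clock: 15.05
position: [0.5686, 0.0675, 0.15]
orientation: [0.0, 0.393, 0.919, 0.0]
ft_force: [0.8, -0.1, -0.1]
grip_width: 0.128
```

Run:
```python
from h import *
for c in ("side","scene"):
    im,W=cloud(c)
    cv2.imwrite(f"pics/f_{c}.png",im[:,:,::-1])
    for t in ["cover_center","cover_far","cover_tab","window","loaded_tray","lever_grip","test_top","jar","cap","driver","tub"]:
        print(c,t,[(np.round(x["point"],3).tolist(),round(x["confidence"],2)) for x in nets.spot_point(t,c)[:1]])
    print("cover",rect(top(W,(.645,-.01),.11,.13,.165)),"dark",rect(top(W,(.52,-.238),.11,.042,.06)))
    P=colour(im,W,(0,150,80),(6,255,255),(.56,.28),.08,.06);print("red",len(P),P.mean(0).round(4))
delta([.5685,.0685,.148],down(np.deg2rad(43.6)))
a,b=[cv2.imread(f"pics/f_{c}.png") for c in("side","scene")]
cv2.imwrite("pics/f.png",cv2.resize(np.vstack([a[100:340,180:420],b[130:370,150:390]]),(480,960))[:,:] if 0 else np.hstack([cv2.resize(a[100:340,180:420],(400,400)),cv2.resize(b[110:310,200:400],(400,400))]))
```

```text
side cover_center [([0.639, -0.01, 0.149], 0.84)]
side cover_far []
side cover_tab [([0.567, 0.069, 0.172], 0.94)]
side window [([0.64, -0.011, 0.045], 0.77)]
side loaded_tray [([0.517, -0.242, 0.05], 0.87)]
side lever_grip [([0.57, 0.286, 0.102], 0.44)]
side test_top [([0.752, -0.17, 0.005], 0.39)]
side jar [([0.757, -0.173, 0.002], 0.61)]
side cap [([0.756, -0.024, -0.001], 0.69)]
side driver [([0.417, -0.016, 0.0], 0.67)]
side tub [([0.752, 0.172, 0.0], 0.56)]
cover (array([635.5,  -5.4]), array([135.2, 176.2]), 80.6, 1678) dark (array([ 516.8, -237.9]), array([123.9, 160.2]), 81.1, 1915)
red 26 [0.5638 0.2854 0.1058]
scene cover_center [([0.645, -0.011, 0.15], 0.94)]
scene cover_far [([0.712, -0.083, 0.154], 0.58)]
scene cover_tab [([0.566, 0.075, 0.172], 0.63)]
scene window [([0.642, -0.008, 0.043], 0.79)]
scene loaded_tray [([0.522, -0.237, 0.05], 0.62)]
scene lever_grip [([0.519, -0.237, 0.006], 0.74)]
scene test_top [([0.752, -0.022, 0.0], 0.71)]
scene jar [([0.755, -0.17, 0.001], 0.87)]
scene cap [([0.752, -0.022, 0.001], 0.77)]
scene driver [([0.414, -0.016, -0.002], 0.6)]
scene tub [([0.754, 0.172, 0.001], 0.56)]
cover (array([644.2,  -2.9]), array([141.4, 165. ]), 80.1, 1446) dark (array([ 515.4, -250.4]), array([ 98.3, 166.5]), 79.2, 600)
red 78 [0.5706 0.292  0.104 ]
now 16.25 [0.5687 0.068  0.1499] -> [0.5685 0.0685 0.148 ] shift [0.0005 0.0002 0.0019] turn [-0.     -0.0001  0.0021]
```

View pics/f.png

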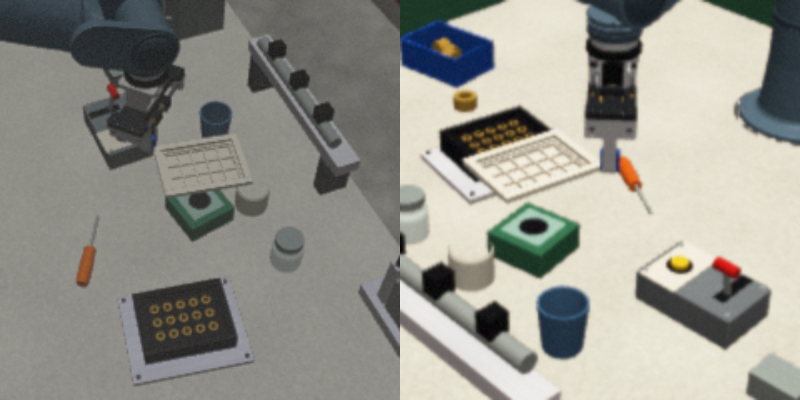

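The cover is held level over the camera, 0.104 m above the window and within about 5 mm sideways. The loaded tray is seated, the lever is up, the button is out and the bystanders are where they were. I hand in.

```bash
python3 -c "
from h import *
print(env.finish_job()); o=sensors.get_obs();print(o['clock'],o['position'],o['grip_width']*94)"
```

```text
the job is handed in; nothing more can be done
None
the job is handed in; nothing more can be done
```

The whole task was carried out and the job handed in at about 16 s of the 70 s allowed; the hand-in reports no verdict.

- **Button and lever:** I pressed the test button fully, with the fingertips at z = 0.054 m and 13 N. The cameras saw the lever drop. I then pushed its bar up over centre, and it came back to within 1 mm of its starting position.
- **Peeling the cover:** I gripped the blue tab with 50 N and turned the cover about its far corner to 0.15 rad, then 0.2 rad. The far corner still lay on the stack and the pull never read above about 3 N. After that I lifted the cover off.
- **Final position:** The cover is held still and about level over the window. By the cameras its centre is 0.104 to 0.107 m above the glass and within about 5 mm sideways.
- **Everything else:** In the last pictures the lever is up, the button is out and the loaded tray lies flat within a few mm of its start. The jar, cap, driver and tub had not moved measurably.

**Checks that disagreed or were missing:**
- In the final check the networks misreported the button in both views and the lever in the scene view. I relied on the picture and the red-pixel depth for those instead.
- The bushing and gauge block were not measured again at the end; the arm never came near them.
- During the peel, the tilt fitted from the scene camera was noisier than from the side camera: 0.19 against 0.15 rad.

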